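# Finish a relay board and hold the clamp open

### The job

Plug the loose clear-cased relay fully home into the empty socket of the circuit board in the spring-jaw holder and let go of it. Then draw the holder's pull grip steadily out until the handle-side edge of the sliding jaw is level with the pointer of the index clip, without letting the jaw snap back, and finish still holding it there against the spring, so that a workmate can swap the board for the next, wider one. Leave the board lying on its rests, the index as it is set and the other things on the bench where they are.

Things in the scene. Friction and masses are not known exactly. Their poses are not given: they have to be found in the camera images.
- relay: Plug-in relay standing upright on the bench: a box with a clear case (copper coil visible inside) on a black base, 28 (x) by 21 (y) mm, reaching from 10 to 44 mm above its origin; below it a black plug 20 (x) by 13 (y) mm, 10 mm long. Origin: middle of the plug's underside; z up through the case. It fits its socket either way round (half a turn). About 30 to 65 g.
- board: Green circuit board 80 (x) by 100 (y) by 2 mm, loose, 0.12 kg, clamped by its x edges between the jaws, its underside on two rests 22 mm above the bench. Origin: middle of its underside; axes as the holder's. Its other parts rise at most 12 mm: capacitors 50 mm from the socket centre towards +y, a terminal strip 34 mm towards -y.
- socket (a point): The middle of the mouth of the board's relay socket: a black block 36 (x) by 29 (y) mm standing 14 mm on the board, its rim 38 mm above the bench, with one rectangular hole 21.6 (x) by 14.6 (y) mm, 10 mm deep, with 1.5 mm lead-in chamfers. Axes as the board's: the relay's long side goes along x. Home means the relay's base rests on the rim, its origin 10 mm below this point.
- holder: Spring-jaw board holder of bare aluminium, screwed to the bench: base plate 182 by 120 by 10 mm, fixed jaw at its +x end (top 34 mm above the bench), end block 38 mm high at its -x end (from x = -113 to -97 mm). Origin: on the bench under the middle of the clamped board; x runs along the slide from the pull grip towards the fixed jaw, z up.
- jaw: Sliding jaw, rod and pull grip, one piece: aluminium bar 12 (x) by 96 (y) mm, top 34 mm above the bench. Slides along the holder's x only, opening to -x. Springs press it on the board with about 8 N, 0.16 N more per mm opened (11 to 14 N at the index); let go, it snaps shut. Stop 42 mm from clamped. Origin: under the bar's middle at bench level; axes as the holder's.
- jaw_edge (a point): Middle of the top of the sliding jaw's handle-side edge (the bar's -x face), 34 mm above the bench. It moves with the jaw.
- pull (a point): Centre of the pull grip: an upright black plate 12 (x) by 50 (y) by 36 mm high, from 12 to 48 mm above the bench, at the end of the pull rod beyond the end block; it moves with the jaw. This point is 30 mm above the bench. While the board is clamped there are 36 mm between the plate and the end block, and free room in front of it.
- index: Index clip on the +y edge of the holder's base plate: a 12 by 10 by 20 mm steel block with a brass thumbscrew and a thin dark pointer blade that lies across the plate towards the jaw's end. Set 21 to 35 mm from the clamped jaw's handle-side edge, differently each time. Axes as the holder's; the pointer lies at x = 0 of this frame, so the jaw is level when point jaw_edge has x = 0 in it.
- pointer (a point): Tip of the index pointer, 19.5 mm above the bench, beside the jaw's +y end.
- transformer: Bystander: small transformer, steel core 42 by 14 by 35 mm with a copper winding; stands among the loose parts. Origin: middle of its underside.
- capacitor: Bystander: black round capacitor, 25 mm across, 40 mm high, standing. Origin: middle of its underside.
- tweezers: Bystander: steel tweezers, 145 mm long, lying. Origin: near their middle.
- spool: Bystander: solder reel, 60 mm across, 40 mm high. Origin: middle of its underside.
- flux: Bystander: amber jar with black cap, 48 mm across, 55 mm high. Origin: middle of its underside.
- screwdriver: Bystander: screwdriver, 170 mm long, lying. Origin: near its middle.
Things that resemble listed ones, but are neither listed nor needed, are in the scene too. Leave any blue look-alike of the relay alone.

How it is judged (in metres and radians):
On the way, in this order (a step that is already met when the one before it is completed fails the run):
1. the relay is fully home in the socket and let go, the board still clamped (z of relay in the frame of socket between -0.0115 and -0.0085 m and horizontal distance between relay and socket below 0.0025 m and angle between the x axis of relay and the x axis of board, either way round below 0.1 rad and angle between relay's own z axis and vertical below 0.06 rad and contact force between the fingers and relay below 0.1 N and contact force between jaw and board above 2 N), for 0.2 s.
2. the sliding jaw's handle-side edge is drawn level with the index pointer (x of jaw_edge in the frame of index between -0.004 and 0.004 m), for 0.2 s.
At the end, for the whole second after the job is handed in: Fingers hold the pull grip (over 4 N): jaw edge within 4 mm of the pointer, at rest, clear of the board. Relay let go and home: 8.5 to 11.5 mm deep, within 2.5 mm and 0.1 rad, upright. Board flat on its rests, within 8 mm of its start (all of step 2 and z of relay in the frame of socket between -0.0115 and -0.0085 m and horizontal distance between relay and socket below 0.0025 m and angle between the x axis of relay and the x axis of board, either way round below 0.1 rad and angle between relay's own z axis and vertical below 0.06 rad and contact force between the fingers and relay below 0.1 N and contact force between the fingers and jaw above 4 N and contact force between jaw and board below 0.3 N and linear speed of jaw below 0.02 m/s and distance of board from where it was at the start of the episode below 0.008 m and angle between board's own z axis and vertical below 0.05 rad); the arm keeps its last pose, push and grip.
It fails at once if the sliding jaw is jerked or snaps back (faster than 0.35 m/s) (linear speed of jaw above 0.35 m/s).
It fails at once if the board is shoved or lifted by more than 10 mm (distance of board from where it was at the start of the episode above 0.01 m).
It fails at once if the index is shifted by more than 4 mm (distance of index from where it was at the start of the episode above 0.004 m).
It fails at once if another thing on the bench is moved by more than 20 mm (distance of any of transformer, capacitor, tweezers, spool, flux, screwdriver from where it was at the start of the episode above 0.02 m).
It also fails if it takes over 54 s, if anything falls off the work surface, if the arm or the gripper's body presses on something with over 40 N, if the wrist force passes 120 N, or if a joint passes its speed limit or range.

### The arm

A 6-joint arm with a two-finger parallel gripper is mounted at the origin on the work surface. World frame = base frame: x ahead of the robot, y to its left, z up, the work surface at z = 0. Lengths are in mm, angles in rad, forces in N, time in s.
With the tool pointing down it reaches from about 275 to 750 mm from the base axis. Payload 10.2 kg.
Tool frame: the origin (TCP) lies on the front face of the gripper's body, between the roots of the fingers; the fingertips stand 73 mm ahead of it and the grasp point (between the pads) lies 54 mm ahead of it; z points along the fingers, y is the line along which they close (so a half turn about z gives the same grasp; the last joint's range is limited). The gripper opens to 85 mm and grips with 20 to 120 N. Pads are 22 mm wide; open, the fingers measure 114 mm over their backs; the gripper's body (76 mm by 85 mm) begins 54 mm behind the grasp point. The pads swing forward as they close: fully open they stand 13 mm farther back than shut.
Start: joints at [0.935, 0.313, 1.498, -0, 1.331, -0.223], TCP at [210.631, 480.902, 303.894] pointing down, gripper open.
Joint ranges: [-2.94, 2.94], [-0.97, 2.17], [0.19, 2.56], [-1.23, 4.37], [0.02, 3.11], [-2.88, 2.88]. Speed limits (rad/s): [2.39, 2.39, 3.01, 3.14, 3.14, 3.14].

### API

Orientations are given as a unit quaternion [w, x, y, z].
In Python, from rig import * gives the robot as it stands.
- The arm moves only by the tool step_arm, never from a script. Its argument "plan" is a list of rows, each an object with "offset": the shift along the tool's x, y, z in cm, a list of three; "rot": the turn, a rotation vector about the tool's x, y, z in degrees, a list of three; "gripper": the finger opening in cm, from 0 to 8.54. In form: [{"offset": [x, y, z], "rot": [wx, wy, wz], "gripper": gripper}, ...]. A call has 1 to 12 rows; each row is the pose to reach, as a shift and turn from the pose commanded when the call began, along the tool's axes at that moment; what a row does not reach only later rows make up. A row lasts 1/10 s, in which the tool goes at most 50 mm and 8.59 degrees, less where a joint would pass 70% of its speed; a pose out of reach is approached as far as the arm can. A call with a gripper value outside its range is refused whole. The fingers move at their own pace and stop on an object; "squeeze" is the grip in N (left out, the last holds). Time passes only in rows, so rows that repeat a pose let the fingers close. It gives the time, the measured TCP pose, the force, the opening and the grip force at its end, in the units of the state.
- sense(): the state, without advancing time (a new reading comes with each control period).
- capture(name): name is "scene" or "top" or "wrist"; returns a dict with "color" (400x640x3 uint8, red, green, blue), "depth" (400x640 float32, mm along the optical axis (not along the pixel's ray), 0 where there is no reading), "vertical_fov" (degrees; the focal length in pixels is half the picture's height over the tangent of half this angle, whatever the lens; pixels are square), "cx", "cy" (the principal point, pixels), "rvec" (rotation vector, rad) and "tvec" (3), from world to camera coordinates, as OpenCV has them; the wrist camera has in their place "mount" (4x4, takes a point from camera to tool coordinates, whose origin is the TCP and whose axes are the flange's). Camera axes: x right, y down, z forward; pixel columns grow to the right and rows downward; lengths in mm; the calibration is good to about 2 mm. A picture is of the moment at which its call begins: read the wrist's pose just before it.
- finish_job(): hands the job in; it is judged then, once.
The state is a dict: "time_s": time; "joints": joint angles; "dq": joint speeds; "tau": joint torques, N m; "eef_pos": TCP position; "ee_rot": TCP orientation; "force": force on the tool from outside, world axes, zero at the start; "wrist_torque": the same for the moment, N m; "grip_width": opening from 0.0 (shut) to 1.0 (fully open); "grip_force": force on a finger pad.
Only numpy, scipy, OpenCV 4.12 (cv2) and the standard library are available. Lean on these libraries where they do the work, as an engineer would, in place of code of your own. Each camera call takes 0.05 s, during which the arm holds its last target. There are 200 camera calls.

## Working session

There is one attempt and no reset: what is moved stays moved. The work goes in short steps, Python scripts to look and compute and a tool call to move; the robot and the scene stay as the last step left them, time stands still between calls to the robot, and variables do not carry over. Pictures are saved under pics/ and viewed, at most 10 in all, crops included, and the job is handed in when it is done.

Besides the shell and the picture viewer there is one more tool, called after "Call:" by a JSON object that holds its "method" and its "body". step_arm: Moves the arm, as the interface text tells. Its arguments: {"type":"object","properties":{"plan":{"type":"array"},"squeeze":{"type":"number"}},"required":["plan"]}

```bash
ls; mkdir -p pics; cat > h.py <<'E'
from rig import *
import numpy as np, cv2
from scipy.spatial.transform import Rotation as R
def Rq(q): return R.from_quat([q[1],q[2],q[3],q[0]]).as_matrix()
def grab(name):
    s=sense(); c=capture(name)
    H=c["color"].shape[0]; f=H/2/np.tan(np.radians(c["vertical_fov"])/2)
    if name=="wrist":
        T=np.eye(4);T[:3,:3]=Rq(s["ee_rot"]);T[:3,3]=s["eef_pos"]
        M=T@np.array(c["mount"])
    else:
        W=np.eye(4);W[:3,:3]=R.from_rotvec(np.ravel(c["rvec"])).as_matrix();W[:3,3]=np.ravel(c["tvec"]);M=np.linalg.inv(W)
    np.savez("pics/%s.npz"%name,color=c["color"],depth=c["depth"],M=M,f=f,cx=c["cx"],cy=c["cy"])
    return load(name)
def load(name):
    return dict(np.load("pics/%s.npz"%name))
def pts(d):
    v,u=np.indices(d["depth"].shape);z=d["depth"]
    P=np.stack([(u-d["cx"])/d["f"]*z,(v-d["cy"])/d["f"]*z,z],-1)
    return P@d["M"][:3,:3].T+d["M"][:3,3]
def atz(d,u,v,z):
    r=d["M"][:3,:3]@np.array([(u-d["cx"])/d["f"],(v-d["cy"])/d["f"],1]);o=d["M"][:3,3]
    return o+r*(z-o[2])/r[2]
def save(img,fn): cv2.imwrite("pics/"+fn,img[...,::-1])
E
python3 - <<'E'
from h import *
a=grab("scene");b=grab("top")
for d in (a,b): print(d["M"][:3,3],d["f"],d["cx"],d["cy"])
save(np.hstack([cv2.resize(a["color"],(640,400))]),"scene.png");save(b["color"],"top.png")
print(sense())
E
```

```text
pics
[1378.99325257 -223.40496668  586.59127553] 435.31682666505117 325.2453085662718 192.82726480338818
[ 418.25490957   -9.67263911 1110.85165708] 410.34721558634226 324.0809681452191 198.2445170754754
{'time_s': 0.1, 'joints': array([ 9.34613325e-01,  3.13373041e-01,  1.49833505e+00, -3.96396066e-06,
        1.33094047e+00, -2.23395962e-01]), 'dq': array([-5.07450618e-05, -2.36255700e-03, -4.53602580e-03, -6.56036629e-04,
        1.57324838e-04, -6.38064382e-04]), 'tau': array([ 1.02112306e-03, -4.12905335e+01, -2.60141337e+01, -2.42935030e-04,
        3.09166106e-03,  3.26890962e-06]), 'eef_pos': array([210.54096169, 480.79081118, 303.41280508]), 'ee_rot': array([-2.18237650e-04,  2.04930812e-01,  9.78776319e-01, -4.80740517e-04]), 'force': array([-0.38489554,  0.23040503,  0.21875985]), 'wrist_torque': array([-0.00679715,  0.01251285, -0.02130415]), 'grip_force': 0.0, 'grip_width': 0.9969977470775407}
```

View pics/top.png

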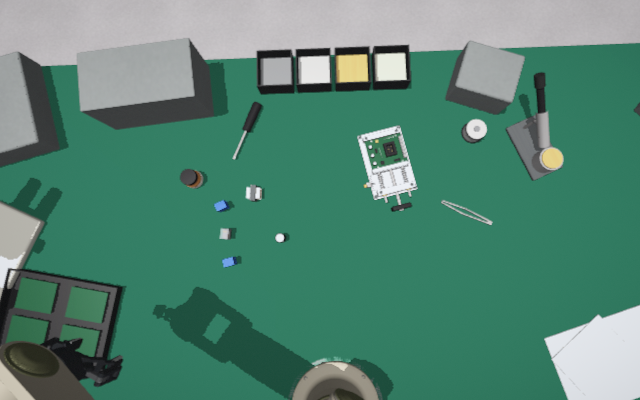

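View pics/scene.png

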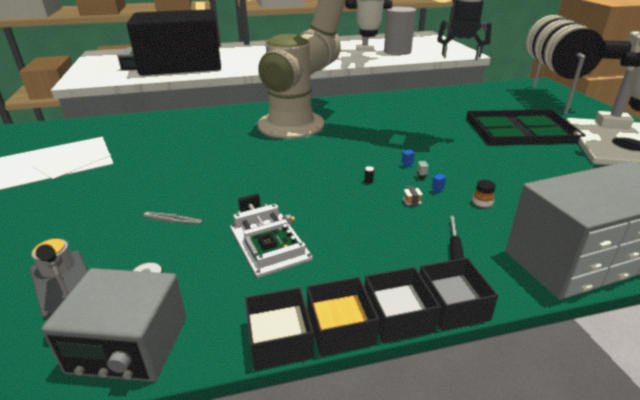

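Top view: the relay candidates are the clear/greyish box at (225,234), blue look-alikes at (221,206) and (229,262), the transformer at (254,193) and the capacitor at (280,238). I choose (225,234). Holder is at about (388,163) with its pull grip at (401,208). Next: positions and a close crop.

```bash
python3 - <<'E'
from h import *
b=load("top");a=load("scene")
for n,u,v,z in [("relay",225,234,40),("socket",390,149,38),("pull",401,208,48),("capac",280,238,40),("base TL",360,135,10),("base TR",401,126,10),("blue1",221,206,40),("blue2",229,262,40)]:
    print(n,atz(b,u,v,z).round(0))
c1=cv2.resize(b["color"][190:275,190:300],None,fx=3.6,fy=3.6,interpolation=cv2.INTER_CUBIC)
c2=cv2.resize(b["color"][120:220,350:425],(300,400),interpolation=cv2.INTER_CUBIC)
c3=cv2.resize(a["color"][140:215,355:455],(400,300),interpolation=cv2.INTER_CUBIC)
im=np.zeros((600,800,3),np.uint8);im[:306,:396]=c1;im[:400,400:700]=c2;im[300:,:400]=c3
save(im,"crop1.png")
E
```

```text
relay [449. 271.  40.]
socket [ 660. -169.   38.]
pull [ 502. -189.   48.]
capac [434. 127.  40.]
base TL [708. -94.  10.]
base TR [ 730. -207.   10.]
blue1 [522. 282.  40.]
blue2 [376. 261.  40.]
```

View pics/crop1.png

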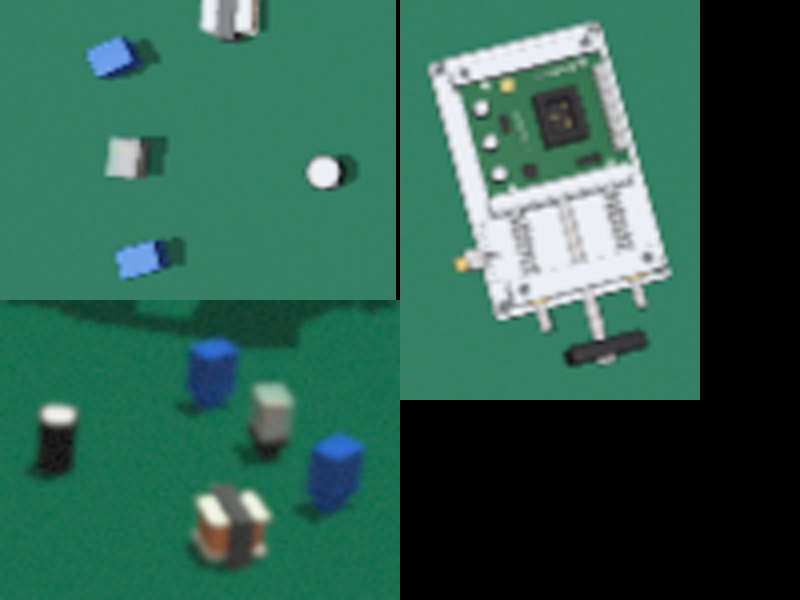

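The pale clear box with a black foot at scene ≈(422,170) and top (225,234) is the relay, and the blue ones are decoys. The holder is yawed about +0.15 rad, and the socket is the black block at about (390,149). Going above the relay.

```bash
cat >> h.py <<'E'
def tool(yaw): # tool-down rotation, tool y axis (closing) at world angle yaw
    y=np.array([np.cos(yaw),np.sin(yaw),0]);z=np.array([0,0,-1.]);return np.stack([np.cross(y,z),y,z],1)
def delta(p,Rt=None,ref=None):
    s=sense();R0=Rq(s["ee_rot"]);p0=np.array(s["eef_pos"])
    if ref is not None: p0,R0=ref
    o=R0.T@(np.array(p)-p0)/10
    r=R.from_matrix(R0.T@Rt).as_rotvec(degrees=True) if Rt is not None else np.zeros(3)
    return o.round(2),r.round(2)
def st():
    s=sense();print(round(s["time_s"],2),np.round(s["eef_pos"],1),"rv",R.from_matrix(Rq(s["ee_rot"])).as_rotvec().round(3),"yaw_y",round(float(np.arctan2(Rq(s["ee_rot"])[1,1],Rq(s["ee_rot"])[0,1])),3),"F",np.round(s["force"],1),"T",np.round(s["wrist_torque"],2),"w",round(s["grip_width"]*85.4,1),"gf",round(s["grip_force"],1),"q",np.round(s["joints"],2))
E
python3 - <<'E'
from h import *
c=capture("wrist");print(np.round(c["mount"],3))
m=np.array(c["mount"]);Rt=tool(np.pi/2-0.0)
cam=Rt@m[:3,3];print(cam, Rt@m[:3,2])
s=sense();print(Rq(s["ee_rot"]).round(3));st()
p=np.array([449-cam[0],271-cam[1],240]);print(p,delta(p,Rt))
E
```

```text
[[-1.0000e-03 -9.4500e-01 -3.2700e-01  8.4614e+01]
 [ 1.0000e+00 -1.0000e-03 -1.0000e-03  3.2200e-01]
 [ 0.0000e+00 -3.2700e-01  9.4500e-01 -7.0441e+01]
 [ 0.0000e+00  0.0000e+00  0.0000e+00  1.0000e+00]]
[-84.61440808   0.3222458   70.44066377] [ 3.26554920e-01 -6.16835800e-04 -9.45178028e-01]
[[-0.916  0.401 -0.001]
 [ 0.401  0.916 -0.001]
 [ 0.    -0.001 -1.   ]]
0.15 [210.6 480.8 303.5] rv [-6.440e-01 -3.075e+00  1.000e-03] yaw_y 1.158 F [-0.4 -0.5  0.1] T [-0.01  0.05 -0.02] w 85.0 gf 0.0 q [ 0.93  0.31  1.5  -0.    1.33 -0.22]
[533.61440808 270.6777542  240.        ] (array([-38.02,  -6.28,   6.35]), array([-5.000e-02, -2.000e-02, -2.365e+01]))
```

```bash
python3 - <<'E'
from h import *
print(delta([449,271,210],tool(np.pi/2)))
E
```

```text
(array([-30.26,  -9.64,   9.35]), array([-5.000e-02, -2.000e-02, -2.365e+01]))
```

Call:
{"method": "step_arm", "body": {"plan": [{"offset": [-3.8,-1.2,1.2],"rot": [0,0,-3],"gripper": 8.5},{"offset": [-7.6,-2.4,2.4],"rot": [0,0,-6],"gripper": 8.5},{"offset": [-11.4,-3.6,3.6],"rot": [0,0,-9],"gripper": 8.5},{"offset": [-15.2,-4.8,4.8],"rot": [0,0,-12],"gripper": 8.5},{"offset": [-19,-6,6],"rot": [0,0,-15],"gripper": 8.5},{"offset": [-22.8,-7.2,7.2],"rot": [0,0,-18],"gripper": 8.5},{"offset": [-26.6,-8.4,8.4],"rot": [0,0,-21],"gripper": 8.5},{"offset": [-30.26,-9.64,9.35],"rot": [0,0,-23.6],"gripper": 8.5},{"offset": [-30.26,-9.64,9.35],"rot": [0,0,-23.6],"gripper": 8.5},{"offset": [-30.26,-9.64,9.35],"rot": [0,0,-23.6],"gripper": 8.5}]}}

```text
time_s: 1.15
eef_pos: [449.2, 270.8, 210.0]
ee_rot: [-0.001, 0.001, 1.0, -0.0]
force: [0.0, 0.8, 0.0]
grip_width: 0.994
grip_force: 0.0
```

```bash
python3 - <<'E'
from h import *
st();d=grab("wrist");P=pts(d)
save(d["color"],"w1.png")
v,u=np.indices(d["depth"].shape)
m=(P[...,2]>36)&(P[...,2]<60)&(np.hypot(P[...,0]-449,P[...,1]-271)<45)&(d["depth"]>0)
from scipy import ndimage as nd
l,n=nd.label(m)
for i in range(1,n+1):
    k=l==i
    if k.sum()<100: continue
    q=P[k][:,:2].astype(np.float32);print(k.sum(),cv2.minAreaRect(q),np.median(P[k][:,2]),u[k].mean(),v[k].mean())
E
```

```text
1.15 [449.2 270.8 210. ] rv [-0.004 -3.14   0.   ] yaw_y 1.568 F [0.  0.8 0. ] T [-0.07  0.01 -0.  ] w 84.9 gf 0.0 q [ 0.32  0.41  1.63  0.    1.11 -1.25]
910 ((451.06988525390625, 275.78033447265625), (21.058975219726562, 28.674570083618164), 82.51055145263672) 44.3266398192965 320.4197802197802 207.0901098901099
```

View pics/w1.png

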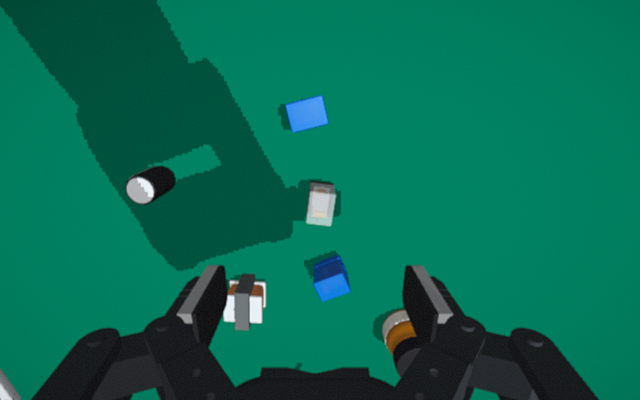

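The wrist view shows the clear relay at (320,205), between the blue decoys at (306,113) and (330,280). Its top measures 21.1 × 28.7 mm at z = 44, which matches. Long side is at −7.5°. I'll move over it and look once more from nearer.

```bash
python3 - <<'E'
from h import *
print(delta([451,275,150],tool(np.radians(82.5))))
E
```

```text
(array([-0.23,  0.35,  6.04]), array([ 0.  , -0.03,  7.42]))
```

Call:
{"method": "step_arm", "body": {"plan": [{"offset": [-0.1,0.2,3],"rot": [0,0,3.7],"gripper": 6},{"offset": [-0.2,0.4,6],"rot": [0,0,7.4],"gripper": 6},{"offset": [-0.2,0.4,6],"rot": [0,0,7.4],"gripper": 6},{"offset": [-0.2,0.4,6],"rot": [0,0,7.4],"gripper": 6}]}}

```text
time_s: 1.6
eef_pos: [450.8, 276.0, 151.3]
ee_rot: [0.0, 0.064, 0.998, 0.0]
force: [0.7, 0.3, 0.3]
grip_width: 0.705
grip_force: 0.0
```

```bash
python3 - <<'E'
from h import *
st();d=grab("wrist");P=pts(d)
m=(P[...,2]>38)&(P[...,2]<60)&(np.hypot(P[...,0]-451,P[...,1]-275)<30)&(d["depth"]>0)
m=m.astype(np.uint8);n,l,s,_=cv2.connectedComponentsWithStats(m);k=l==1+np.argmax(s[1:,4])
q=P[k];print(k.sum(),cv2.minAreaRect(q[:,:2].astype(np.float32)),np.median(q[:,2]))
yaw=cv2.minAreaRect(q[:,:2].astype(np.float32))
print(delta([*yaw[0],89],tool(np.radians(yaw[2]))))
E
```

```text
1.6 [450.8 276.  151.3] rv [0.199 3.135 0.   ] yaw_y 1.444 F [0.7 0.3 0.3] T [-0.02  0.01 -0.03] w 60.2 gf 0.0 q [ 0.33  0.49  1.67  0.    0.98 -1.12]
1426 ((450.3913879394531, 275.7641296386719), (20.741771697998047, 27.88290786743164), 83.2528305053711) 44.373057544668114
(array([ 0.09, -0.03,  6.29]), array([ 0.05,  0.1 , -0.56]))
```

Call:
{"method": "step_arm", "body": {"plan": [{"offset": [0.05,0,3],"rot": [0,0,-0.5],"gripper": 6},{"offset": [0.05,0,5],"rot": [0,0,-0.5],"gripper": 6},{"offset": [0.05,0,6.2],"rot": [0,0,-0.5],"gripper": 6},{"offset": [0.05,0,6.2],"rot": [0,0,-0.5],"gripper": 4},{"offset": [0.05,0,6.2],"rot": [0,0,-0.5],"gripper": 2.4},{"offset": [0.05,0,6.2],"rot": [0,0,-0.5],"gripper": 1.8},{"offset": [0.05,0,6.2],"rot": [0,0,-0.5],"gripper": 1.5},{"offset": [0.05,0,6.2],"rot": [0,0,-0.5],"gripper": 1.5},{"offset": [0.05,0,6.2],"rot": [0,0,-0.5],"gripper": 1.5}], "squeeze": 40}}

```text
time_s: 2.55
eef_pos: [451.3, 275.6, 89.9]
ee_rot: [0.001, 0.061, 0.998, 0.001]
force: [-0.5, -0.3, 7.4]
grip_width: 0.24
grip_force: 39.7
```

```bash
python3 - <<'E'
from h import *
st()
s=sense();p=np.array(s["eef_pos"])
print(delta([p[0],p[1],p[2]+100]))
# next: above the holder, looking at socket
E
```

```text
2.55 [451.3 275.6  89.9] rv [1.900e-01 3.133e+00 2.000e-03] yaw_y 1.45 F [-0.5 -0.3  7.4] T [-0.02  0.17 -0.07] w 20.5 gf 39.7 q [ 0.33  0.59  1.71  0.    0.84 -1.12]
(array([ -0.02,   0.01, -10.  ]), array([0., 0., 0.]))
```

Call:
{"method": "step_arm", "body": {"plan": [{"offset": [0,0,-2],"rot": [0,0,0],"gripper": 1.5},{"offset": [0,0,-6],"rot": [0,0,0],"gripper": 1.5},{"offset": [0,0,-10],"rot": [0,0,0],"gripper": 1.5},{"offset": [0,0,-12],"rot": [0,0,0],"gripper": 1.5},{"offset": [0,0,-12],"rot": [0,0,0],"gripper": 1.5}]}}

```text
time_s: 3.05
eef_pos: [451.6, 275.6, 211.8]
ee_rot: [0.003, 0.061, 0.998, 0.001]
force: [-0.1, -0.7, -0.9]
grip_width: 0.239
grip_force: 39.2
```

```bash
python3 - <<'E'
from h import *
st()
print(delta([650,-165,210],tool(np.radians(99))))
E
```

```text
3.05 [451.6 275.6 211.8] rv [0.19  3.13  0.004] yaw_y 1.45 F [-0.1 -0.7 -0.9] T [-0.06 -0.03  0.  ] w 20.4 gf 39.2 q [ 0.33  0.41  1.62  0.    1.11 -1.12]
(array([-25.02, -41.34,   0.21]), array([  0.11,   0.36, -15.94]))
```

Call:
{"method": "step_arm", "body": {"plan": [{"offset": [-2.3,-3.8,0],"rot": [0,0,-1.5],"gripper": 1.5},{"offset": [-4.6,-7.6,0],"rot": [0,0,-3],"gripper": 1.5},{"offset": [-6.9,-11.4,0],"rot": [0,0,-4.5],"gripper": 1.5},{"offset": [-9.2,-15.2,0],"rot": [0,0,-6],"gripper": 1.5},{"offset": [-11.5,-19,0],"rot": [0,0,-7.5],"gripper": 1.5},{"offset": [-13.8,-22.8,0],"rot": [0,0,-9],"gripper": 1.5},{"offset": [-16.1,-26.6,0],"rot": [0,0,-10.5],"gripper": 1.5},{"offset": [-18.4,-30.4,0],"rot": [0,0,-12],"gripper": 1.5},{"offset": [-20.7,-34.2,0],"rot": [0,0,-13.5],"gripper": 1.5},{"offset": [-23,-38,0],"rot": [0,0,-15],"gripper": 1.5},{"offset": [-25,-41.3,0],"rot": [0,0,-15.9],"gripper": 1.5},{"offset": [-25,-41.3,0],"rot": [0,0,-15.9],"gripper": 1.5}]}}

```text
time_s: 4.25
eef_pos: [649.1, -169.3, 206.2]
ee_rot: [-0.001, -0.076, 0.997, -0.0]
force: [-0.1, 0.2, -0.7]
grip_width: 0.237
grip_force: 39.3
```

```bash
python3 - <<'E'
from h import *
st();d=grab("wrist");P=pts(d)
save(d["color"],"w2.png")
m=(P[...,2]>31)&(P[...,2]<36)&(np.hypot(P[...,0]-650,P[...,1]+165)<150)
n,l,s,c=cv2.connectedComponentsWithStats(m.astype(np.uint8))
for i in range(1,n):
    if s[i,4]>200: print(s[i],c[i],cv2.minAreaRect(P[l==i][:,:2].astype(np.float32)),np.median(P[l==i][:,2]))
E
```

```text
4.25 [ 649.1 -169.3  206.2] rv [ 0.239 -3.131  0.   ] yaw_y 1.723 F [-0.1  0.2 -0.7] T [ 0.03 -0.04  0.03] w 20.3 gf 39.3 q [-0.43  0.72  1.12 -0.    1.3  -2.15]
[ 265  152  123   23 1874] [326.24439701 163.02774813] ((614.0819091796875, -165.20350646972656), (12.453963279724121, 96.08584594726562), 12.68698501586914) 34.429203793671206
[265 186  17  68 664] [273.06777108 219.00301205] ((669.1951293945312, -201.15106201171875), (60.56346130371094, 8.205597877502441), 12.50399112701416) 33.52089466228398
[350 255  39  15 373] [372.26809651 261.71045576] ((696.3757934570312, -113.15503692626953), (12.591078758239746, 33.312957763671875), 12.285420417785645) 34.33538203932869
```

View pics/w2.png

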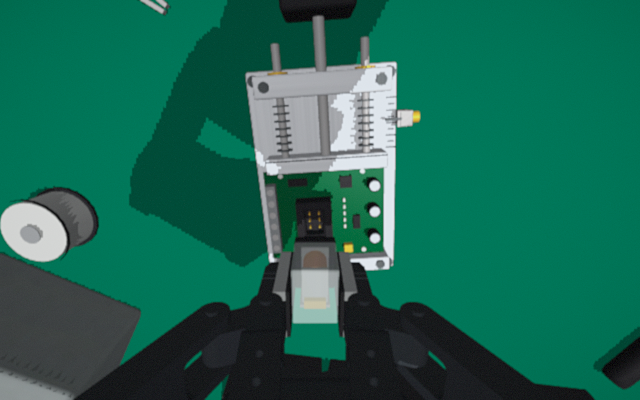

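The view shows the jaw bar at (326,163), 12.5 × 96 mm at z 34 and yaw 12.6°. The socket is at (313,213), partly hidden by the held relay. The index clip with brass screw is at (405,117) and the pull grip at (318,8). I'll measure the socket rim, the in-hand relay, the pull and the pointer.

```bash
python3 - <<'E'
from h import *
d=load("wrist");P=pts(d);c=d["color"].astype(int)
v,u=np.indices(d["depth"].shape)
dark=c.max(-1)<70
m=(P[...,2]>35.5)&(P[...,2]<41)&dark&(u>285)&(u<345)&(v>185)&(v<250)
n,l,s,_=cv2.connectedComponentsWithStats(m.astype(np.uint8));k=l==1+np.argmax(s[1:,4])
print("rim",s[1:],cv2.minAreaRect(P[k][:,:2].astype(np.float32)),np.median(P[k][:,2]))
yaw=np.radians(12.6);X=np.array([np.cos(yaw),np.sin(yaw)]);Y=np.array([-X[1],X[0]])
O=np.array([614.1,-165.2])+46*X
q=(P[k][:,:2]-O);print("rim in holder x",np.percentile(q@X,[0,2,50,98,100]),"y",np.percentile(q@Y,[0,2,50,98,100]),"O",O)
# pixel rows of rim z map
for vv in range(190,250,4): print(vv,P[vv,290:345:4,2].round(0).astype(int))
# held relay
s_=sense();T=Rq(s_["ee_rot"]);pp=np.array(s_["eef_pos"])
L=(P-pp)@T
m=(np.abs(L[...,1])<9)&(L[...,2]>25)&(L[...,2]<85)&(np.abs(L[...,0])<30)&(d["depth"]>0)&(u>290)&(u<345)&(v>240)
n,l,s,_=cv2.connectedComponentsWithStats(m.astype(np.uint8));k=l==1+np.argmax(s[1:,4])
print("relay tool x,y,z",np.percentile(L[k],[1,10,50,90,99],axis=0).round(1),k.sum())
for n_,a,b in [("clip",398,117),("ptip",386,121),("pull",318,10)]: print(n_,P[b-1:b+2,a-1:a+2].mean((0,1)))
E
```

```text
rim [[295 200  38  37 810]] ((660.9435424804688, -167.82891845703125), (31.55875587463379, 28.97747230529785), 12.083229064941406) 38.355611948892744
rim in holder x [-16.52452636 -16.14527703  -4.94511988  13.61002189  15.02725835] y [-27.24509092 -26.84560761 -12.4756986    1.27139181   1.78043224] O [ 658.99217105 -155.1654109 ]
190 [24 24 25 26 25 25 25 25 23 25 25 24 25 24]
194 [277  25  25  25  23 277  25  24  25  26  22  25  26  24]
198 [24 24 23 26 26 26 27 27 29 30 31 26 24 24]
202 [24 24 35 36 37 37 39 39 39 38 37 24 25 24]
206 [24 25 38 39 39 39 38 39 40 38 38 25 25 26]
210 [25 24 39 38 36 37 28 29 28 37 39 25 24 25]
214 [25 24 37 38 28 29 28 35 28 38 38 23 24 24]
218 [25 24 40 39 29 28 29 28 28 38 38 26 25 24]
222 [25 24 39 38 27 29 28 28 29 39 39 24 24 25]
226 [26 24 39 38 32 31 28 28 28 38 39 24 24 24]
230 [25 25 38 38 38 29 29 29 29 39 38 25 23 23]
234 [25 25 38 39 37 36 36 37 36 39 38 25 25 24]
238 [ 25  23 128 129 128 129 129 130 129 129 129 128  25  24]
242 [ 24  24 133 132 133 132 133 133 133 133 133 133  25  25]
246 [ 25 137 137 138 136 138 137 139 139 137 137 137  25  23]
relay tool x,y,z [[-13.1  -8.8  34.5]
 [ -8.8  -7.1  44.7]
 [  7.6   0.2  45.9]
 [ 14.2   7.7  63.7]
 [ 14.6   8.8  73.8]] 3422
clip [ 571.36993566 -114.10742919   20.88962942]
ptip [ 576.08080742 -121.24575029   14.13195467]
pull [ 513.3886437  -187.49916912   44.84451341]
```

```bash
python3 - <<'E'
from h import *
d=load("wrist");P=pts(d);v,u=np.indices(d["depth"].shape)
s_=sense();T=Rq(s_["ee_rot"]);pp=np.array(s_["eef_pos"]);L=(P-pp)@T
m=(L[...,2]>42)&(L[...,2]<48)&(abs(L[...,1])<10.9)&(abs(L[...,0])<25)&(d["depth"]>0)
print(cv2.minAreaRect(L[m][:,:2].astype(np.float32)),np.percentile(L[m],[0,1,50,99,100],axis=0).round(1))
A=np.c_[L[m][:,:2],np.ones(m.sum())];print("plane",np.linalg.lstsq(A,L[m][:,2],rcond=None)[0])
m=(L[...,2]>48)&(L[...,2]<76)&(abs(L[...,1])<8)&(L[...,0]>10)&(L[...,0]<20)&(d["depth"]>0)
print("front face? x",m.sum(), np.percentile(L[m][:,0],[5,50,95]) if m.sum() else "")
m=(L[...,2]>50)&(L[...,2]<76)&(abs(L[...,1])<14)&(L[...,0]>-20)&(L[...,0]<20)&(d["depth"]>0)&(v>235)
A=L[m];sel=abs(A[:,1])<8;print("visible face x", np.percentile(A[sel][:,0],[5,25,50,75,95]))
print(delta([663.2+.7*np.sin(0)*0,-167.2,165],tool(np.radians(102.4))))
E
```

```text
((0.07665348052978516, 0.008858680725097656), (21.77031898498535, 29.346899032592773), 89.90264892578125) [[-14.6 -10.9  42.1]
 [-13.4 -10.7  43.7]
 [  2.   -1.1  45.6]
 [ 14.4   9.4  47.6]
 [ 14.7  10.9  48. ]]
plane [ 6.54672251e-03 -3.08038103e-03  4.56177759e+01]
front face? x 951 [13.53575197 14.04833826 14.5738142 ]
visible face x [13.52996155 13.84360781 14.04938849 14.27498156 14.56988828]
(array([-1.44, -0.25,  4.13]), array([ 0.07, -0.11, -3.61]))
```

Call:
{"method": "step_arm", "body": {"plan": [{"offset": [-0.5,-0.1,1],"rot": [0,0,-1.2],"gripper": 1.5},{"offset": [-1,-0.2,3],"rot": [0,0,-2.4],"gripper": 1.5},{"offset": [-1.4,-0.25,5],"rot": [0,0,-3.6],"gripper": 1.5},{"offset": [-1.4,-0.25,6.6],"rot": [0,0,-3.6],"gripper": 1.5},{"offset": [-1.4,-0.25,6.6],"rot": [0,0,-3.6],"gripper": 1.5},{"offset": [-1.4,-0.25,6.6],"rot": [0,0,-3.6],"gripper": 1.5}]}}

```text
time_s: 4.9
eef_pos: [663.1, -164.7, 142.6]
ee_rot: [-0.0, -0.11, 0.994, 0.0]
force: [0.8, 0.3, 0.1]
grip_width: 0.239
grip_force: 39.3
```

```bash
cat > m.py <<'E'
from h import *
st();d=grab("wrist");P=pts(d);c=d["color"].astype(int);v,u=np.indices(d["depth"].shape)
s_=sense();T=Rq(s_["ee_rot"]);pp=np.array(s_["eef_pos"]);L=(P-pp)@T
dark=c.max(-1)<75
m=(P[...,2]>35.5)&(P[...,2]<41)&dark&(np.hypot(P[...,0]-663,P[...,1]+167)<30)
n,l,s,_=cv2.connectedComponentsWithStats(m.astype(np.uint8));k=l==1+np.argmax(s[1:,4])
print("rim",k.sum(),cv2.minAreaRect(L[k][:,:2].astype(np.float32)),np.percentile(L[k],[0,2,50,98,100],axis=0).round(1),np.median(P[k][:,2]))
m=(L[...,2]>50)&(L[...,2]<87)&(abs(L[...,1])<8)&(L[...,0]>-20)&(L[...,0]<20)&(d["depth"]>0)
for a,b in [(50,75),(75,79),(81,88)]:
    k=m&(L[...,2]>a)&(L[...,2]<b)
    if k.sum(): print("relay face",a,k.sum(),np.percentile(L[k][:,0],[5,50,95]).round(1))
# jaw
m=(P[...,2]>31)&(P[...,2]<37)&(np.hypot(P[...,0]-614,P[...,1]+165)<60)&(c.min(-1)>90)
n,l,s,_=cv2.connectedComponentsWithStats(m.astype(np.uint8));k=l==1+np.argmax(s[1:,4])
print("jaw",cv2.minAreaRect(P[k][:,:2].astype(np.float32)))
E
python3 m.py; python3 - <<'E'
from h import *
d=load("wrist");save(cv2.resize(d["color"][80:320,200:440],(720,600)),"w3.png")
E
```

```text
4.9 [ 663.1 -164.7  142.6] rv [ 0.344 -3.123 -0.   ] yaw_y 1.79 F [0.8 0.3 0.1] T [-0.04 -0.01 -0.02] w 20.4 gf 39.3 q [-0.41  0.81  1.13  0.    1.2  -2.2 ]
rim 1007 ((5.554213523864746, -1.9575767517089844), (29.093547821044922, 26.37984848022461), 89.71145629882812) [[ -7.7 -16.5 103.2]
 [ -5.4 -16.2 103.7]
 [ 12.5  -4.9 105. ]
 [ 18.4  12.  107. ]
 [ 18.7  12.6 107.8]] 38.30535833965638
relay face 50 858 [13.9 14.4 14.9]
relay face 75 107 [13.8 14.5 14.9]
jaw ((613.8432006835938, -165.33633422851562), (11.774596214294434, 95.93023681640625), 12.562744140625)
```

View pics/w3.png

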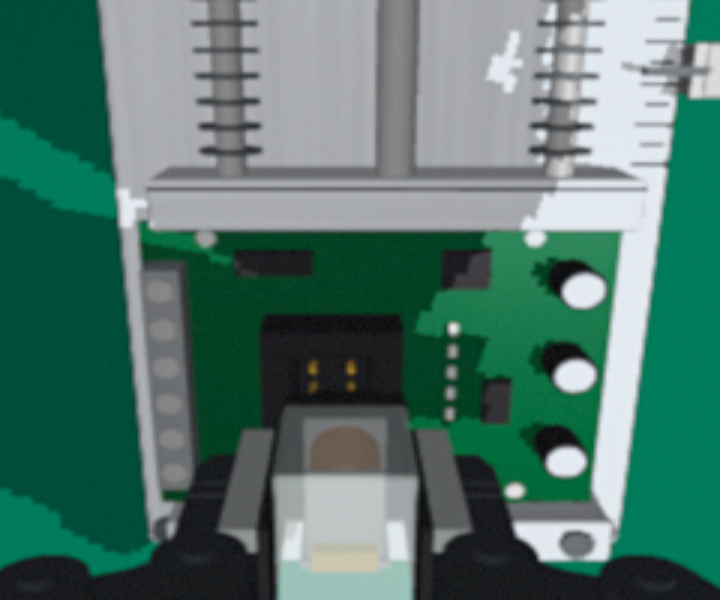

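The relay hangs above and to the right of the socket (rim at crop 262–402, relay at 283–408), so it needs about −2 mm along tool y. I'll check the relay's lateral centre with the same camera.

```bash
python3 - <<'E'
from h import *
d=load("wrist");P=pts(d);s_=sense();T=Rq(s_["ee_rot"]);pp=np.array(s_["eef_pos"]);L=(P-pp)@T
print(d["cx"],d["f"])
for v in (230,237,): print(v,[(u,*L[v,u].round(1)) for u in list(range(288,300))+list(range(332,342))])
E
```

```text
314.5378655697556 312.2340299846272
230 [(288, np.float64(6.8), np.float64(-15.5), np.float64(105.6)), (289, np.float64(7.2), np.float64(-14.8), np.float64(104.6)), (290, np.float64(6.8), np.float64(-14.3), np.float64(105.6)), (291, np.float64(7.3), np.float64(-13.6), np.float64(104.6)), (292, np.float64(7.3), np.float64(-12.9), np.float64(104.5)), (293, np.float64(7.3), np.float64(-12.3), np.float64(104.6)), (294, np.float64(6.8), np.float64(-11.8), np.float64(105.5)), (295, np.float64(7.1), np.float64(-11.1), np.float64(104.9)), (296, np.float64(6.6), np.float64(-10.6), np.float64(106.0)), (297, np.float64(6.9), np.float64(-10.0), np.float64(105.5)), (298, np.float64(6.6), np.float64(-9.4), np.float64(106.1)), (299, np.float64(2.3), np.float64(-9.3), np.float64(115.8)), (332, np.float64(6.9), np.float64(11.4), np.float64(105.3)), (333, np.float64(7.3), np.float64(12.0), np.float64(104.5)), (334, np.float64(0.9), np.float64(13.6), np.float64(118.9)), (335, np.float64(0.7), np.float64(14.3), np.float64(119.3)), (336, np.float64(0.6), np.float64(15.0), np.float64(119.7)), (337, np.flo
[... 954 characters left out ...]
9), np.float64(79.3)), (299, np.float64(15.1), np.float64(-7.3), np.float64(78.0)), (332, np.float64(14.6), np.float64(9.9), np.float64(79.0)), (333, np.float64(14.2), np.float64(10.5), np.float64(79.8)), (334, np.float64(-4.5), np.float64(13.7), np.float64(119.5)), (335, np.float64(-4.2), np.float64(14.4), np.float64(119.0)), (336, np.float64(-3.7), np.float64(14.9), np.float64(117.9)), (337, np.float64(-4.3), np.float64(15.7), np.float64(119.2)), (338, np.float64(-4.2), np.float64(16.4), np.float64(119.1)), (339, np.float64(-4.1), np.float64(17.0), np.float64(118.8)), (340, np.float64(-3.9), np.float64(17.6), np.float64(118.3)), (341, np.float64(-3.8), np.float64(18.3), np.float64(118.2))]
```

Call:
{"method": "step_arm", "body": {"plan": [{"offset": [0,-0.25,0.3],"rot": [0,0,0],"gripper": 1.5},{"offset": [0,-0.25,0.8],"rot": [0,0,0],"gripper": 1.5},{"offset": [0,-0.25,1.2],"rot": [0,0,0],"gripper": 1.5},{"offset": [0,-0.25,1.5],"rot": [0,0,0],"gripper": 1.5},{"offset": [0,-0.25,1.7],"rot": [0,0,0],"gripper": 1.5},{"offset": [0,-0.25,1.9],"rot": [0,0,0],"gripper": 1.5},{"offset": [0,-0.25,1.9],"rot": [0,0,0],"gripper": 1.5}]}}

```text
time_s: 5.65
eef_pos: [663.5, -167.6, 123.1]
ee_rot: [-0.0, -0.109, 0.994, 0.0]
force: [0.2, 0.1, -0.1]
grip_width: 0.235
grip_force: 39.3
```

```bash
python3 m.py
```

```text
5.65 [ 663.5 -167.6  123.1] rv [ 0.343 -3.122 -0.   ] yaw_y 1.79 F [ 0.2  0.1 -0.1] T [ 0.03  0.03 -0.03] w 20.0 gf 39.3 q [-0.42  0.83  1.14 -0.    1.17 -2.21]
rim 827 ((10.426692962646484, 0.5430641174316406), (15.963492393493652, 29.126914978027344), 0.25182557106018066) [[  2.4 -14.   83.3]
 [  3.8 -13.6  83.8]
 [ 14.4   1.2  85. ]
 [ 18.1  14.8  87.4]
 [ 18.4  15.1  87.8]] 38.359513588080574
relay face 50 835 [13.8 14.3 14.7]
relay face 75 111 [13.9 14.3 14.7]
relay face 81 342 [11.9 15.3 17.9]
jaw ((612.3507080078125, -165.56764221191406), (15.206395149230957, 96.13005065917969), 12.665454864501953)
```

Call:
{"method": "step_arm", "body": {"plan": [{"offset": [0,0,0.2],"rot": [0,0,0],"gripper": 1.5},{"offset": [0,0,0.4],"rot": [0,0,0],"gripper": 1.5},{"offset": [0,0,0.55],"rot": [0,0,0],"gripper": 1.5},{"offset": [0,0,0.65],"rot": [0,0,0],"gripper": 1.5},{"offset": [0,0,0.65],"rot": [0,0,0],"gripper": 1.5}]}}

```text
time_s: 6.2
eef_pos: [663.6, -167.7, 117.9]
ee_rot: [0.0, -0.109, 0.994, -0.0]
force: [-4.1, 1.2, 7.2]
grip_width: 0.238
grip_force: 40.2
```

Call:
{"method": "step_arm", "body": {"plan": [{"offset": [0,0,0.1],"rot": [0,0,0],"gripper": 1.5},{"offset": [0,0,0.2],"rot": [0,0,0],"gripper": 1.5},{"offset": [0,0,0.2],"rot": [0,0,0],"gripper": 1.5}]}}

```text
time_s: 6.5
eef_pos: [663.7, -167.7, 117.9]
ee_rot: [0.0, -0.109, 0.994, -0.0]
force: [-10.6, 2.8, 19.0]
grip_width: 0.233
grip_force: 41.9
```

```bash
python3 - <<'E'
from h import *
st();d=grab("wrist");P=pts(d);s_=sense();T=Rq(s_["ee_rot"]);pp=np.array(s_["eef_pos"]);L=(P-pp)@T
m=(L[...,2]>40)&(L[...,2]<49)&(abs(L[...,1])<8)&(abs(L[...,0])<13)&(d["depth"]>0)
print("top z",np.median(P[m][:,2]))
E
```

```text
6.5 [ 663.7 -167.7  117.9] rv [-3.440e-01  3.122e+00 -1.000e-03] yaw_y 1.79 F [-10.6   2.8  19. ] T [0.6  1.71 0.07] w 19.9 gf 41.9 q [-0.42  0.84  1.15 -0.    1.16 -2.21]
top z 72.42778286641641
```

Top at z 72.4 (72 expected) and firm resistance, so the relay is home. Easing the push, then releasing.

Call:
{"method": "step_arm", "body": {"plan": [{"offset": [0,0,-0.15],"rot": [0,0,0],"gripper": 1.5},{"offset": [0,0,-0.25],"rot": [0,0,0],"gripper": 1.5},{"offset": [0,0,-0.25],"rot": [0,0,0],"gripper": 3},{"offset": [0,0,-0.25],"rot": [0,0,0],"gripper": 4},{"offset": [0,0,-0.25],"rot": [0,0,0],"gripper": 4.5},{"offset": [0,0,-0.25],"rot": [0,0,0],"gripper": 4.5},{"offset": [0,0,-2],"rot": [0,0,0],"gripper": 4.5},{"offset": [0,0,-5],"rot": [0,0,0],"gripper": 4.5},{"offset": [0,0,-9],"rot": [0,0,0],"gripper": 4.5},{"offset": [0,0,-11],"rot": [0,0,0],"gripper": 4.5},{"offset": [0,0,-11],"rot": [0,0,0],"gripper": 4.5}]}}

```text
time_s: 7.65
eef_pos: [664.4, -168.0, 228.5]
ee_rot: [0.003, -0.109, 0.994, -0.002]
force: [0.4, -0.6, 0.4]
grip_width: 0.527
grip_force: 0.0
```

```bash
python3 - <<'E'
from h import *
st();d=grab("wrist");P=pts(d);c=d["color"].astype(int);save(d["color"],"w4.png")
m=(P[...,2]>69)&(P[...,2]<76)&(np.hypot(P[...,0]-663,P[...,1]+167)<30)
print("relay top",cv2.minAreaRect(P[m][:,:2].astype(np.float32)),np.median(P[m][:,2]))
A=np.c_[P[m][:,:2]-[663,-167],np.ones(m.sum())];print(np.linalg.lstsq(A,P[m][:,2],rcond=None)[0])
m=(P[...,2]>31)&(P[...,2]<37)&(np.hypot(P[...,0]-614,P[...,1]+165)<60)
n,l,s,_=cv2.connectedComponentsWithStats(m.astype(np.uint8));k=l==1+np.argmax(s[1:,4])
print("jaw",cv2.minAreaRect(P[k][:,:2].astype(np.float32)))
m=(P[...,2]>44)&(P[...,2]<52)&(np.hypot(P[...,0]-507,P[...,1]+189)<50)
if m.sum(): print("pull",m.sum(),cv2.minAreaRect(P[m][:,:2].astype(np.float32)))
E
```

```text
7.65 [ 664.4 -168.   228.5] rv [-0.343  3.117 -0.005] yaw_y 1.79 F [ 0.4 -0.6  0.4] T [-0.04 -0.05  0.02] w 45.0 gf 0.0 q [-0.42  0.73  1.04 -0.    1.36 -2.21]
relay top ((663.1751708984375, -167.2154998779297), (28.26403045654297, 20.495641708374023), 11.850505828857422) 72.36765819332572
[ 8.64877819e-03 -2.96916556e-03  7.23543754e+01]
jaw ((612.391357421875, -165.5491180419922), (14.86488151550293, 95.9052505493164), 12.348409652709961)
```

View pics/w4.png

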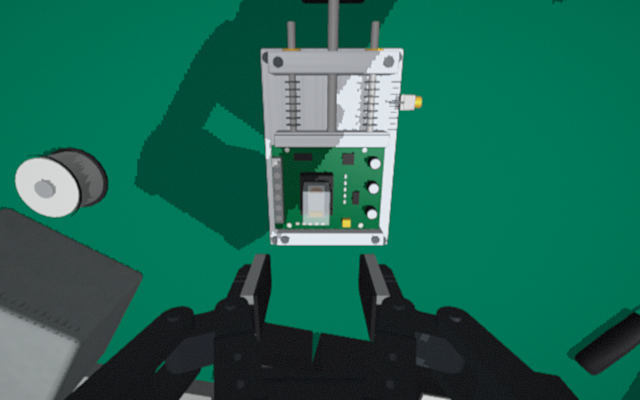

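Relay top measures 28.3 × 20.5 mm at z 72.4, level and at yaw 11.9°, in the socket with the fingers clear. Next is the pull grip, which lies above the frame at about (333,0), at (508,−189) in the world.

```bash
python3 - <<'E'
from h import *
print(delta([507.7,-189,190],tool(np.radians(12.5))))
E
```

```text
(array([15.71,  1.32,  3.56]), array([2.000e-02, 1.400e-01, 9.005e+01]))
```

Call:
{"method": "step_arm", "body": {"plan": [{"offset": [1.4,0.1,0],"rot": [0,0,7.5],"gripper": 4.5},{"offset": [2.8,0.2,0.5],"rot": [0,0,15],"gripper": 4.5},{"offset": [4.2,0.3,1],"rot": [0,0,22.5],"gripper": 4.5},{"offset": [5.6,0.5,1.5],"rot": [0,0,30],"gripper": 4.5},{"offset": [7,0.6,2],"rot": [0,0,37.5],"gripper": 4.5},{"offset": [8.4,0.7,2.4],"rot": [0,0,45],"gripper": 4.2},{"offset": [9.8,0.8,2.8],"rot": [0,0,52.5],"gripper": 4},{"offset": [11.2,0.9,3.2],"rot": [0,0,60],"gripper": 3.8},{"offset": [12.6,1.1,3.5],"rot": [0,0,67.5],"gripper": 3.6},{"offset": [14,1.2,3.5],"rot": [0,0,75],"gripper": 3.6},{"offset": [15.2,1.3,3.5],"rot": [0,0,82.5],"gripper": 3.6},{"offset": [15.7,1.3,3.5],"rot": [0,0,90],"gripper": 3.6}]}}

```text
time_s: 8.9
eef_pos: [506.1, -188.8, 188.3]
ee_rot: [-0.002, 0.628, 0.778, -0.0]
force: [0.1, 0.4, 0.6]
grip_width: 0.422
grip_force: 0.0
```

```bash
python3 - <<'E'
from h import *
st();d=grab("wrist");P=pts(d);c=d["color"].astype(int);save(d["color"],"w5.png")
m=(P[...,2]>44)&(P[...,2]<52)&(np.hypot(P[...,0]-507,P[...,1]+189)<50)
if m.sum(): print("pull",m.sum(),cv2.minAreaRect(P[m][:,:2].astype(np.float32)),np.median(P[m][:,2]))
m=(P[...,2]>31)&(P[...,2]<37)&(np.hypot(P[...,0]-614,P[...,1]+165)<60)
n,l,s,_=cv2.connectedComponentsWithStats(m.astype(np.uint8));k=l==1+np.argmax(s[1:,4])
print("jaw",k.sum(),cv2.minAreaRect(P[k][:,:2].astype(np.float32)))
E
```

```text
8.9 [ 506.1 -188.8  188.3] rv [-1.970e+00 -2.443e+00  1.000e-03] yaw_y 0.213 F [0.1 0.4 0.6] T [-0.02  0.01  0.01] w 36.0 gf 0.0 q [-0.57  0.46  1.6  -0.    1.08 -0.79]
pull 1041 ((507.34259033203125, -188.6627960205078), (11.86763858795166, 49.58578872680664), 12.819509506225586) 48.111481037574066
jaw 2021 ((613.5997314453125, -165.62606811523438), (13.041449546813965, 96.56524658203125), 12.527581214904785)
```

View pics/w5.png

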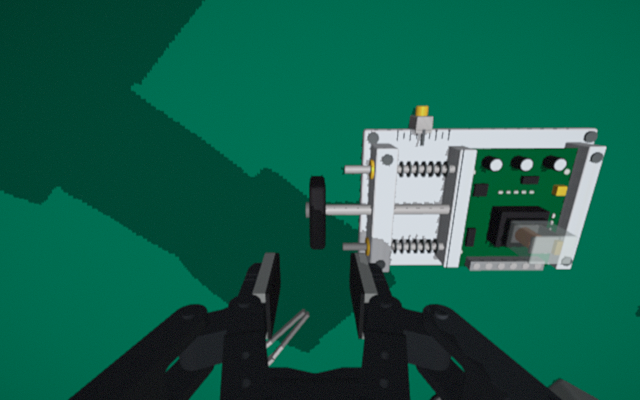

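Pull plate at (317,212) measures 11.9 × 49.6 mm at z 48, centred at (507.3,−188.7). Rod is at v≈210, and the guide-rod stubs end well short of the plate. The index clip is at (421,120), its pointer running down to about (422,143). I'll measure the rod height and the pointer.

```bash
python3 - <<'E'
from h import *
d=load("wrist");P=pts(d);c=d["color"].astype(int)
yaw=np.radians(12.5);X=np.array([np.cos(yaw),np.sin(yaw)]);Y=np.array([-X[1],X[0]])
O=np.array([613.6,-165.6])+46*X
H=np.stack([(P[...,:2]-O)@X,(P[...,:2]-O)@Y,P[...,2]],-1)
def show(n,m): print(n,m.sum(),np.percentile(H[m],[2,25,50,75,98],axis=0).round(1).tolist())
v,u=np.indices(d["depth"].shape)
show("rod",(H[...,0]>-145)&(H[...,0]<-118)&(abs(H[...,1])<8)&(H[...,2]>10))
for w in (1,-1): show("guide",(H[...,0]>-147)&(H[...,0]<-115)&(abs(H[...,1]-31*w)<8)&(H[...,2]>12))
show("jawtop",(H[...,0]>-60)&(H[...,0]<-38)&(abs(H[...,1])<48)&(H[...,2]>32)&(H[...,2]<37))
show("endblk",(H[...,0]>-125)&(H[...,0]<-90)&(abs(H[...,1])<48)&(H[...,2]>36)&(H[...,2]<41))
show("fixed",(H[...,0]>30)&(H[...,0]<70)&(abs(H[...,1])<48)&(H[...,2]>32)&(H[...,2]<37))
bx=(u>405)&(u<440)&(v>100)&(v<150)
show("clip",bx&(H[...,2]>18.5)&(H[...,2]<33)&(H[...,1]>56)); show("blade",bx&(H[...,2]>14)&(H[...,1]<59))
im=d["color"][95:160,395:475]
save(cv2.resize(im,(640,520),interpolation=cv2.INTER_CUBIC),"ptr.png")
for vv in range(132,150,2): print(vv,c[vv,412:434].min(-1), H[vv,421,:2].round(1))
E
```

```text
rod 2056 [[-141.4, -6.7, 27.9], [-137.4, -0.7, 131.4], [-126.2, 3.3, 154.5], [-121.2, 7.4, 170.6], [-118.3, 8.0, 172.7]]
guide 199 [[-133.5, 29.8, 27.0], [-129.0, 31.5, 28.2], [-124.6, 33.1, 28.9], [-120.0, 34.3, 29.6], [-115.5, 35.3, 30.5]]
guide 160 [[-133.5, -33.7, 26.0], [-129.3, -32.2, 27.9], [-124.5, -30.8, 28.8], [-119.7, -29.8, 29.5], [-115.5, -28.9, 30.7]]
jawtop 1973 [[-52.1, -44.9, 32.3], [-49.9, -19.8, 33.9], [-46.5, 5.5, 34.4], [-43.4, 28.0, 34.8], [-40.3, 46.6, 35.7]]
endblk 2444 [[-112.6, -42.0, 36.9], [-109.1, -17.6, 38.0], [-105.0, 6.2, 38.5], [-101.0, 27.7, 38.9], [-97.3, 46.2, 40.2]]
fixed 1625 [[39.6, -46.3, 32.3], [41.7, -4.0, 33.8], [45.2, 14.5, 34.3], [48.6, 31.4, 34.9], [51.9, 46.6, 36.3]]
clip 290 [[-81.1, 57.2, 19.4], [-78.6, 61.5, 20.7], [-75.7, 64.4, 21.3], [-72.8, 67.3, 21.8], [-69.5, 70.2, 22.7]]
blade 59 [[-79.3, 49.6, 18.7], [-76.1, 52.0, 20.5], [-75.7, 54.2, 21.0], [-74.8, 57.0, 21.6], [-74.1, 58.6, 22.6]]
132 [159 153 140 132 166 176 181 181 182 168 127  95 107 149 178 190 187 173
 177 195 210 215] [-76.9  59.4]
134 [183 180 165 146 103 112 149 158 143  93  81  95 114 162 188 210 204 148
 174 207 214 214] [-76.   57.6]
136 [217 214 212 201 146 161 161 155 127  76  83  94 142 206 218 214 194 140
 185 210 214 214] [-76.1  56.2]
138 [214 213 214 206 164 162 161 157 134  83  87 103 153 209 215 211 188 164
 202 213 213 214] [-76.2  54.9]
140 [214 212 213 215 208 172 163 173 124  71  83 107 163 209 214 213 212 210
 212 211 212 210] [-76.1  53.4]
142 [212 212 213 213 198 165 174 203 138  73  86 126 189 211 214 212 212 212
 211 212 211 213] [-75.6  51.8]
144 [211 213 213 205 168 165 203 201 126  81  95 134 195 212 212 213 212 212
 212 213 212 211] [-76.4  50.7]
146 [211 213 208 192 180 188 209 210 194 195 196 199 211 214 212 212 211 212
 211 212 212 211] [-72.   47.3]
148 [212 212 213 213 213 213 213 213 214 213 213 213 212 212 212 212 212 212
 212 212 212 211] [-71.8  45.7]
```

View pics/ptr.png

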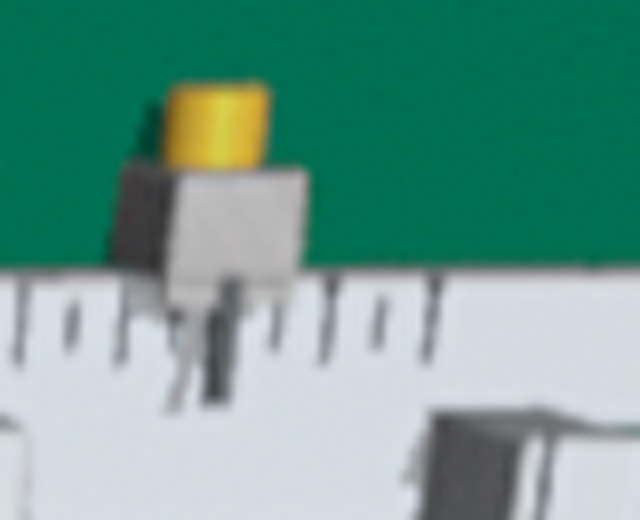

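```bash
python3 - <<'E'
from h import *
d=load("wrist");P=pts(d)
for u in (340,355): print(u,P[200:222:2,u,2].round(1))
for u in (307,310): print(u,P[202:222:2,u,2].round(1))
print(delta([507.3,-188.7,115],tool(np.radians(12.6))))
E
```

```text
340 [ 0.   0.8  1.  28.  28.6 31.7 31.  29.3  0.3  0.1  0. ]
355 [ 0.2  1.1  0.2 29.3 30.1 31.2 30.5 29.3  0.3  1.5  0.4]
307 [ 0.5 28.4 32.1 31.1 33.  32.6 32.3 31.9  0.1 -0.5]
310 [48.6 48.5 48.6 47.  46.1 47.  48.3 47.6 46.9 48. ]
(array([-0.02,  0.15,  7.34]), array([-0.14, -0.13, -0.75]))
```

Call:
{"method": "step_arm", "body": {"plan": [{"offset": [0,0.13,3],"rot": [0,0,-0.4],"gripper": 3.6},{"offset": [0,0.13,5.5],"rot": [0,0,-0.4],"gripper": 3.6},{"offset": [0,0.13,7],"rot": [0,0,-0.4],"gripper": 3.6},{"offset": [0,0.13,8],"rot": [0,0,-0.4],"gripper": 3.6},{"offset": [0,0.13,8],"rot": [0,0,-0.4],"gripper": 3.6},{"offset": [0,0.13,8],"rot": [0,0,-0.4],"gripper": 2.6},{"offset": [0,0.13,8],"rot": [0,0,-0.4],"gripper": 1.8},{"offset": [0,0.13,8],"rot": [0,0,-0.4],"gripper": 1.2},{"offset": [0,0.13,8],"rot": [0,0,-0.4],"gripper": 0.6},{"offset": [0,0.13,8],"rot": [0,0,-0.4],"gripper": 0.6}], "squeeze": 60}}

```text
time_s: 9.95
eef_pos: [508.1, -189.2, 110.8]
ee_rot: [-0.001, 0.623, 0.782, -0.001]
force: [-7.9, -1.9, 5.9]
grip_width: 0.116
grip_force: 59.2
```

```bash
python3 - <<'E'
from h import *
st()
E
```

```text
9.95 [ 508.1 -189.2  110.8] rv [-1.956 -2.457  0.003] yaw_y 0.226 F [-7.9 -1.9  5.9] T [-0.37  1.38 -0.11] w 9.9 gf 59.2 q [-0.57  0.58  1.65 -0.    0.91 -0.8 ]
```

Call:
{"method": "step_arm", "body": {"plan": [{"offset": [0,-0.1,0],"rot": [0,0,0],"gripper": 0.4},{"offset": [0,-0.25,0],"rot": [0,0,0],"gripper": 0.4},{"offset": [0,-0.4,0],"rot": [0,0,0],"gripper": 0.4},{"offset": [0,-0.6,0],"rot": [0,0,0],"gripper": 0.4},{"offset": [0,-0.8,0],"rot": [0,0,0],"gripper": 0.4},{"offset": [0,-1.0,0],"rot": [0,0,0],"gripper": 0.4},{"offset": [0,-1.2,0],"rot": [0,0,0],"gripper": 0.4},{"offset": [0,-1.2,0],"rot": [0,0,0],"gripper": 0.4}], "squeeze": 90}}

```text
time_s: 10.75
eef_pos: [498.5, -191.3, 110.9]
ee_rot: [0.002, 0.623, 0.782, 0.001]
force: [8.6, 4.6, 1.3]
grip_width: 0.107
grip_force: 90.1
```

```bash
cat > j.py <<'E'
from h import *
st();d=grab("wrist");P=pts(d);c=d["color"].astype(int);save(d["color"],"w6.png")
yaw=np.radians(12.5);X=np.array([np.cos(yaw),np.sin(yaw)]);Y=np.array([-X[1],X[0]])
O=np.array([613.6,-165.6])+46*X
H=np.stack([(P[...,:2]-O)@X,(P[...,:2]-O)@Y,P[...,2]],-1)
def show(n,m):
    if m.sum(): print(n,m.sum(),np.percentile(H[m],[1,5,50,95,99],axis=0).round(1).tolist())
m=(H[...,0]>-95)&(H[...,0]<-40)&(abs(H[...,1])<50)&(H[...,2]>32.5)&(H[...,2]<36.5)&(d["depth"]>0)
for a,b in [(-48,-20),(-20,0),(0,20),(20,40),(40,48)]: show("jaw y%d"%a,m&(H[...,1]>a)&(H[...,1]<b))
show("ptr",(abs(H[...,0]+75)<6)&(H[...,1]>49.5)&(H[...,1]<58)&(H[...,2]>15)&(H[...,2]<25))
show("clip",(abs(H[...,0]+75)<12)&(H[...,1]>58)&(H[...,1]<72)&(H[...,2]>18)&(H[...,2]<26))
show("fixed",(H[...,0]>30)&(H[...,0]<70)&(abs(H[...,1])<48)&(H[...,2]>32)&(H[...,2]<37))
E
python3 j.py
```

```text
10.75 [ 498.5 -191.3  110.9] rv [1.955 2.454 0.004] yaw_y 0.225 F [8.6 4.6 1.3] T [ 0.83 -1.4  -0.12] w 9.2 gf 90.1 q [-0.59  0.56  1.68  0.    0.89 -0.81]
jaw y-48 958 [[-91.8, -46.9, 32.5], [-75.1, -45.6, 32.8], [-56.2, -32.6, 34.4], [-50.0, -21.5, 35.3], [-49.2, -20.4, 35.8]]
jaw y-20 740 [[-61.2, -19.9, 32.6], [-60.7, -18.9, 33.3], [-55.6, -9.9, 34.5], [-49.9, -0.9, 35.4], [-49.2, -0.2, 35.8]]
jaw y0 832 [[-61.3, 0.2, 32.7], [-60.9, 1.1, 33.1], [-55.7, 10.3, 34.4], [-49.8, 19.0, 35.4], [-49.1, 19.7, 35.9]]
jaw y20 1044 [[-88.7, 20.2, 32.6], [-78.9, 21.2, 32.7], [-56.4, 31.0, 34.3], [-50.0, 38.9, 35.5], [-48.9, 39.7, 35.9]]
jaw y40 414 [[-61.4, 40.1, 32.7], [-60.9, 40.4, 33.2], [-55.6, 44.1, 34.4], [-50.0, 47.7, 35.5], [-49.0, 47.9, 35.9]]
ptr 121 [[-76.6, 49.7, 17.6], [-76.4, 49.8, 18.7], [-75.5, 53.8, 20.9], [-74.0, 57.6, 22.2], [-73.5, 58.0, 22.7]]
clip 646 [[-81.5, 58.6, 18.2], [-81.1, 59.2, 18.9], [-75.9, 64.9, 21.3], [-69.9, 70.3, 22.4], [-69.3, 70.7, 22.8]]
```

Call:
{"method": "step_arm", "body": {"plan": [{"offset": [0,-0.15,0],"rot": [0,0,0],"gripper": 0.4},{"offset": [0,-0.35,0],"rot": [0,0,0],"gripper": 0.4},{"offset": [0,-0.55,0],"rot": [0,0,0],"gripper": 0.4},{"offset": [0,-0.75,0],"rot": [0,0,0],"gripper": 0.4},{"offset": [0,-0.95,0],"rot": [0,0,0],"gripper": 0.4},{"offset": [0,-1.15,0],"rot": [0,0,0],"gripper": 0.4},{"offset": [0,-1.3,0],"rot": [0,0,0],"gripper": 0.4},{"offset": [0,-1.4,0],"rot": [0,0,0],"gripper": 0.4},{"offset": [0,-1.4,0],"rot": [0,0,0],"gripper": 0.4},{"offset": [0,-1.4,0],"rot": [0,0,0],"gripper": 0.4}]}}

```text
time_s: 11.8
eef_pos: [485.2, -194.3, 110.9]
ee_rot: [0.002, 0.623, 0.782, 0.002]
force: [10.4, 6.6, 1.0]
grip_width: 0.107
grip_force: 90.1
```

```bash
python3 j.py
```

```text
11.8 [ 485.2 -194.3  110.9] rv [1.955 2.453 0.005] yaw_y 0.225 F [10.4  6.6  1. ] T [ 0.99 -1.68 -0.06] w 9.2 gf 90.1 q [-0.61  0.54  1.72  0.    0.87 -0.83]
jaw y-48 940 [[-91.6, -47.0, 32.6], [-80.2, -45.7, 32.9], [-69.6, -32.6, 34.3], [-63.5, -21.3, 35.3], [-62.7, -20.2, 35.7]]
jaw y-20 738 [[-74.9, -19.7, 32.7], [-74.3, -18.9, 33.2], [-69.3, -9.8, 34.3], [-63.4, -1.0, 35.3], [-62.7, -0.2, 35.7]]
jaw y0 822 [[-74.8, 0.1, 32.7], [-74.3, 1.0, 33.2], [-69.1, 10.3, 34.4], [-63.6, 19.0, 35.4], [-62.5, 19.8, 35.9]]
jaw y20 1031 [[-91.7, 20.2, 32.5], [-83.2, 21.2, 32.8], [-69.8, 31.0, 34.3], [-63.5, 39.0, 35.4], [-62.7, 39.8, 35.8]]
jaw y40 409 [[-74.6, 40.1, 32.6], [-74.3, 40.4, 33.2], [-69.3, 44.1, 34.4], [-63.7, 47.6, 35.5], [-62.7, 47.9, 36.0]]
ptr 129 [[-77.0, 49.7, 17.9], [-76.8, 49.9, 18.5], [-75.7, 53.8, 20.9], [-74.0, 57.6, 22.4], [-73.5, 57.9, 23.2]]
clip 644 [[-81.7, 58.4, 18.3], [-81.1, 59.0, 19.3], [-76.1, 64.6, 21.2], [-69.9, 70.0, 22.4], [-69.1, 70.5, 22.7]]
```

View pics/w6.png

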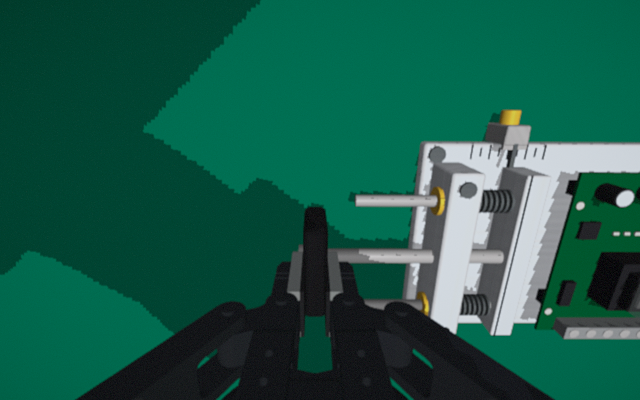

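The wrist view shows the jaw edge (~(508,170)) right at the pointer tip (510,160), with a clear gap to the board. Edge is at about −74.9 against the pointer at −75.5. I'll hold briefly, check the relay with the top camera, and hand in.

Call:
{"method": "step_arm", "body": {"plan": [{"offset": [0,-0.05,0],"rot": [0,0,0],"gripper": 0.4},{"offset": [0,-0.05,0],"rot": [0,0,0],"gripper": 0.4},{"offset": [0,-0.05,0],"rot": [0,0,0],"gripper": 0.4},{"offset": [0,-0.05,0],"rot": [0,0,0],"gripper": 0.4},{"offset": [0,-0.05,0],"rot": [0,0,0],"gripper": 0.4}]}}

```text
time_s: 12.35
eef_pos: [484.7, -194.4, 110.9]
ee_rot: [0.002, 0.623, 0.782, 0.001]
force: [10.5, 6.4, 1.5]
grip_width: 0.106
grip_force: 90.1
```

```bash
python3 - <<'E'
from h import *
P=pts(grab("top"));m=(P[...,2]>65)&(P[...,2]<80)&(np.hypot(P[...,0]-663,P[...,1]+167)<30)
print("relay",m.sum(),P[m].mean(0));st()
if m.sum()>40 and abs(np.median(P[m][:,2])-72)<4: print(finish_job())
E
```

```text
relay 93 [ 661.0721986  -170.02844989   71.44852058]
12.4 [ 484.7 -194.4  110.9] rv [1.954 2.453 0.005] yaw_y 0.226 F [10.1  5.9  0.5] T [ 1.04 -1.75 -0.12] w 8.8 gf 90.1 q [-0.61  0.54  1.72  0.    0.87 -0.83]
the job is handed in; nothing more can be done
None
```

I handed the job in at 12.4 s: the relay is fully home in the socket and released. The gripper is still holding the jaw against its spring, with its edge within about 1 mm of the index pointer by my camera measurements (no verdict came back).

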